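# Put the dropper bottle back under the reagent shelf behind its guard

## Task

Put the dropper bottle that stands out on the bench back into the empty bay of the reagent rack, keeping it upright: first slide the guard all the way to the other end of its track so that the empty bay is open, then stand the bottle in the middle of the cork mat under the shelf and let go. Then slide the guard all the way across to the bottle's end, so that it stands in front of it. Do not tip or push about the bottle that is already in the rack or the beaker on the bench.

Things in the scene. Friction and masses are not known exactly. Their poses are not given: they have to be found in the camera images.
- rack: Fixed light-wood rack, 250 wide: base board (x -46 to 76 mm, top at 10), back board (from x 64), shelf above. Origin on the bench midway between the two bays. x axis: level, from the open front into the rack; y: to the left along it, seen from the front; z up. Bay centres: x 0, y +50 and -50. Side cheeks only at y +-113 to 125, behind x 24. Front track x -39 to -22, 15 high (end stops 22).
- shelf_edge (a point): Middle of the lower front edge of the rack's shelf, 165 mm above the bench. The shelf reaches from here (rack x -22) to the back board, 12 thick, with flat things on it up to z 202. Bay centres lie 22 mm behind this edge: a tool pointing straight down strikes the shelf; leaning some 40 degrees, hand in front of the rack, it reaches in.
- guard (a joint): Sliding guard in the rack's front track: upright aluminium plate 100 long (along y), 6 thick, 12 to 74 mm above the bench, at rack x -33 to -27. Value in m along the rack's y: +0.05 at the stop in front of the bay at y +50, -0.05 at the stop in front of the other; 0 covers half of each. It starts near the middle, takes about 1.5 N to slide and stays where left.
- guard_fin (a point): Grip point on the black finger fin that moves with the guard. The fin stands out 53 mm from the plate towards the front (rack x -86 to -33), is 12 thick (along rack y) and reaches from 33 to 71 mm above the bench. This point: rack x -66, 55 mm above the bench, middle of the guard's length.
- mat_top (a point): Centre of the top of the cork mat, 46 x 46 x 3 mm, fixed on the base board at the centre of the empty bay (either bay); its top is 13 mm above the bench. Axes as the rack's.
- bottle_mid (a point): The dropper bottle to be put away, standing alone on the bench: amber bottle with black rubber bulb, 33 mm diameter, 102 tall, about 70 g. This point is on its axis, 45 mm above its foot; z is its axis. It is cylindrical from the foot to 60 mm up.
- neighbour_mid (a point): The same sort of dropper bottle, already in the other bay, loose, standing on the base board. This point is on its axis, 45 mm above its foot. Leave alone.
- beaker_mid (a point): Small empty glass beaker, 54 diameter, 66 tall, loose on the bench to the left. This point is on its axis, half-way up. Leave alone.
Mind the look-alikes: they are no part of the job. Leave any yellow look-alike of the part that bears bottle_mid alone. Leave any red look-alike of the part that bears neighbour_mid alone.

How it is judged:
On the way, in this order (a step that is already met when the one before it is completed fails the run):
1. the guard stands at the other end of its track, clear of the empty bay (centre more than 88 mm from the bay's centre) ((y of guard_fin in the frame of mat_top above 0.088 m or y of guard_fin in the frame of mat_top below -0.088 m)), for 0.2 s.
2. the bottle stands upright on the cork mat, let go, within 12 mm of its centre, the guard still clear (horizontal distance between bottle_mid and mat_top below 0.012 m and height (world z) of bottle_mid below 0.062 m and angle between bottle_mid's own z axis and vertical below 0.1 rad and contact force between the fingers and bottle below 0.1 N and (y of guard_fin in the frame of mat_top above 0.08 m or y of guard_fin in the frame of mat_top below -0.08 m)), for 0.2 s.
At the end, for the whole second after the job is handed in: The bottle stands upright (within 6 degrees) and at rest on the cork mat, its axis within 12 mm of the mat's centre; the guard's middle is within 10 mm of the bay's centre, in front of it; the other bottle has moved less than 20 mm and the beaker less than 30 mm, both standing (horizontal distance between bottle_mid and mat_top below 0.012 m and height (world z) of bottle_mid between 0.054 and 0.062 m and angle between bottle_mid's own z axis and vertical below 0.1 rad and linear speed of bottle below 0.02 m/s and y of guard_fin in the frame of mat_top between -0.01 and 0.01 m and distance of neighbour_mid from where it was at the start of the episode below 0.02 m and angle between neighbour_mid's own z axis and vertical below 0.15 rad and distance of beaker_mid from where it was at the start of the episode below 0.03 m); the robot touches nothing.
It fails at once if the bottle is tipped by more than 35 degrees (angle between bottle_mid's own z axis and vertical above 0.61 rad).
It fails at once if the other bottle is tipped or pushed more than 20 mm (angle between neighbour_mid's own z axis and vertical above 0.5 rad or distance of neighbour_mid from where it was at the start of the episode above 0.02 m).
It fails at once if the beaker is tipped or pushed more than 30 mm (angle between beaker_mid's own z axis and vertical above 0.5 rad or distance of beaker_mid from where it was at the start of the episode above 0.03 m).
It also fails if it takes over 61 s, if anything falls off the work surface, if the arm or the gripper's body presses on something with over 40 N, if the wrist force passes 120 N, or if a joint passes its speed limit or range.

## Robot

A 7-joint arm with a two-finger parallel gripper is mounted at the origin on the work surface; the furniture and walls round the work are solid. World frame = base frame: x ahead of the robot, y to its left, z up, the work surface at z = 0. Lengths are in m, angles in rad, forces in N, time in s.
With the tool pointing down it reaches from about 0.425 to 0.925 m from the base axis. Payload 6.8 kg.
Tool frame: the origin (TCP) lies between the finger pads; the fingertips stand 19 mm ahead of it and the grasp point (between the pads) is the TCP (r.nose_length is the distance from the TCP to the fingertips, in m); z points along the fingers, y is the line along which they close (so a half turn about z gives the same grasp; the last joint's range is limited). The gripper opens to 85 mm and grips with 20 to 120 N. Pads are 22 mm wide; open, the fingers measure 114 mm over their backs; the gripper's body (76 mm by 85 mm) begins 54 mm behind the grasp point. The pads swing forward as they close: fully open they stand 13 mm farther back than shut.
Start: joints at [-1.382, 0.477, 0.022, 1.555, -0.011, 1.109, -0.083], TCP at [0.197, 0.646, 0.25] pointing down, gripper open.
Joint ranges: [-2.96, 2.96], [-0.34, 2.1], [-1.41, 1.46], [0.24, 2.44], [-1.37, 4.51], [0.17, 1.92], [-2.96, 2.96]. Speed limits (rad/s): [2.39, 2.39, 3.14, 3.14, 3.14, 3.14, 3.14].

## Interface

Orientations are given as a rotation vector (axis times angle).
In Python, from bench import telemetry, grab_frame, job, r gives the robot as it stands.
- The arm moves only by the tool apply_moves, never from a script. Its argument "rows" is a list of rows, each a list of 2 entries, a list of its own where there are three numbers: the shift along the tool's x, y, z each as a share of 250 mm, from -1 to 1, then the turn, a rotation vector about the tool's x, y, z each as a share of pi rad, from -1 to 1. A call has 1 to 10 rows; each row is the pose to reach, as a shift and turn from the pose commanded when the call began, along the tool's axes at that moment, turning the shorter way round; what a row does not reach only later rows make up. A row lasts 1/8 s, in which the tool goes at most 62.5 mm and 10.7 degrees, less where a joint would pass 70% of its speed; a pose out of reach is approached as far as the arm can. A call with a number of a shift or a turn outside -1 to 1 is refused whole. A call with a gripper value outside its range is refused whole. "jaw" is the gripper's target within -1 to 1 (fully open at 1, half-way at 0, shut at -1), set as the call begins (left out, the last holds). The fingers move at their own pace and stop on an object; "newtons" is the grip in N (left out, the last holds). Time passes only in rows, so rows that repeat a pose let the fingers close. It gives the time, the measured TCP pose, the force, the opening and the grip force at its end, in the units of the state.
- telemetry.get_obs(): the state, without advancing time (a new reading comes with each control period).
- grab_frame(name): name is "scene" or "side" or "wrist"; returns a dict with "frame" (384x512x3 uint8, red, green, blue), "vertical_fov" (degrees; the focal length in pixels is half the picture's height over the tangent of half this angle, whatever the lens; pixels are square), "cx", "cy" (the principal point, pixels), "origin" and "attitude" of the camera in the world. Camera axes: x right, y up, looking along -z (the intrinsics and any distortion apply to the point x, -y, -z); pixel columns grow to the right and rows downward; lengths in m; the calibration is good to about 2 mm. A picture is of the moment at which its call begins. There is no depth.
- job.hand_in(): hands the job in; it is judged then, once.
The state is a dict: "clock": time; "joints": joint angles; "qvel": joint speeds; "tau": joint torques, N m; "tcp_pos": TCP position; "orientation": TCP orientation; "contact_force": force on the tool from outside, world axes, zero at the start; "moment": the same for the moment, N m; "grip_width": finger opening in m; "gripper_force": force on a finger pad.
Only numpy, scipy, OpenCV 4.12 (cv2) and the standard library are available. Lean on these libraries where they do the work, as an engineer would, in place of code of your own. Each camera call takes 0.05 s, during which the arm holds its last target. There are 200 camera calls.

## Working session

There is one attempt and no reset: what is moved stays moved. The work goes in short steps, Python scripts to look and compute and a tool call to move; the robot and the scene stay as the last step left them, time stands still between calls to the robot, and variables do not carry over. Pictures are saved under pics/ and viewed, at most 10 in all, crops included, and the job is handed in when it is done.

Besides the shell and the picture viewer there is one more tool, called after "Request:" by a JSON object that holds its "fn" and its "kwargs". apply_moves: Moves the arm, as the interface text tells. Its arguments: {"type":"object","properties":{"rows":{"type":"array"},"jaw":{"type":"number"},"newtons":{"type":"number"}},"required":["rows"]}

```bash
mkdir -p pics; ls; cat > h.py <<'E'
import numpy as np, cv2, json
from bench import telemetry, grab_frame, job, r
from scipy.spatial.transform import Rotation as R
def rot(a):
    a=np.array(a,float)
    if a.shape==(3,3): return a
    return R.from_rotvec(a).as_matrix() if a.size==3 else R.from_quat(a).as_matrix()
def ray(f,u,v):
    h=f["frame"].shape[0]; F=h/2/np.tan(np.radians(f["vertical_fov"])/2)
    d=np.array([(u-f["cx"])/F,-(v-f["cy"])/F,-1]); d=rot(f["attitude"])@d
    return np.array(f["origin"]),d/np.linalg.norm(d)
def plane(f,u,v,z):
    o,d=ray(f,u,v); return o+d*(z-o[2])/d[2]
def tri(a,b):
    (o1,d1),(o2,d2)=a,b
    A=np.c_[d1,-d2]; t=np.linalg.lstsq(A,o2-o1,rcond=None)[0]
    p,q=o1+t[0]*d1,o2+t[1]*d2
    return (p+q)/2,np.linalg.norm(p-q)
E
python3 - <<'E'
from h import *
import pickle
for n in("scene","side","wrist"):
    f=grab_frame(n); pickle.dump(f,open(f"pics/{n}0.pkl","wb"))
    print({k:v for k,v in f.items() if k!="frame"})
    cv2.imwrite(f"pics/{n}0.png",cv2.resize(f["frame"][...,::-1],(800,600)))
o=telemetry.get_obs();print(o)
E
```

```text
pics
{'vertical_fov': 53.32472035418175, 'cx': 248.6076503842469, 'cy': 184.74017364589633, 'origin': array([ 0.13265477, -0.31695346,  0.55004796]), 'attitude': array([ 0.99931211, -0.32855733, -0.54162352])}
{'vertical_fov': 48.851154498707, 'cx': 263.3562650978028, 'cy': 190.03134232533714, 'origin': array([ 0.181862  , -0.24219866,  0.68012877]), 'attitude': array([ 0.82930682, -0.2784906 , -0.55262925])}
{'vertical_fov': 69.35314960262758, 'cx': 254.99317563405398, 'cy': 189.2174132147019, 'origin': array([0.11990726, 0.66933921, 0.37373312]), 'attitude': array([-0.27751548, -0.2027465 ,  1.26359256])}
{'clock': 0.15, 'joints': array([-1.38212895,  0.4776673 ,  0.02235288,  1.55618176, -0.01149897,
        1.10929349, -0.08310644]), 'qvel': array([ 0.00133724, -0.00029053,  0.00076772, -0.00371772, -0.00059234,
       -0.00114479,  0.00097609]), 'tau': array([ 2.09306556e-03, -5.96924186e+01,  1.60986766e+00, -2.81490934e+01,
        1.26095614e-02,  6.49664158e-03, -1.19494959e-05]), 'tcp_pos': array([0.19727646, 0.64509813, 0.24952887]), 'orientation': array([-4.64426086e-01, -3.10696644e+00,  2.22675983e-03]), 'contact_force': array([ 0.25068225, -0.05316721, -0.07944395]), 'moment': array([-0.02053354, -0.00239189, -0.01233128]), 'gripper_force': 0.0, 'grip_width': 0.0855705865100545}
```

View pics/scene0.png

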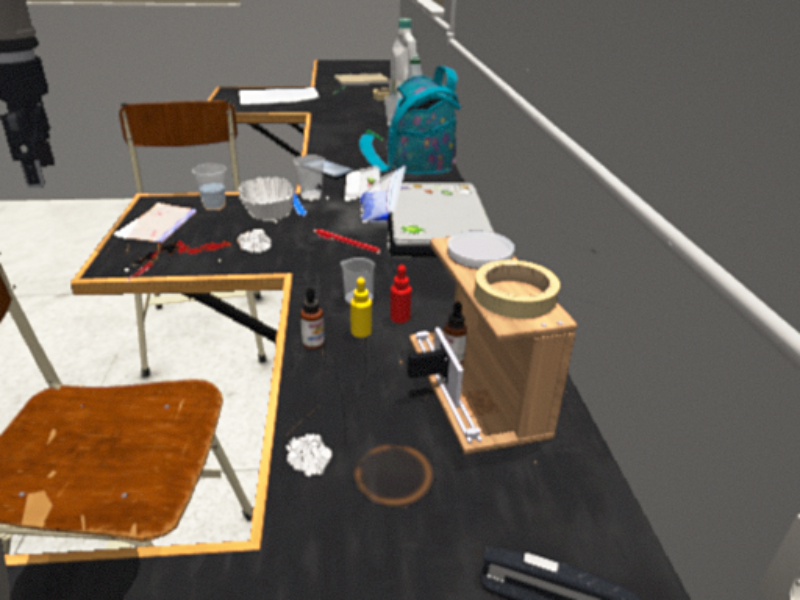

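View pics/side0.png

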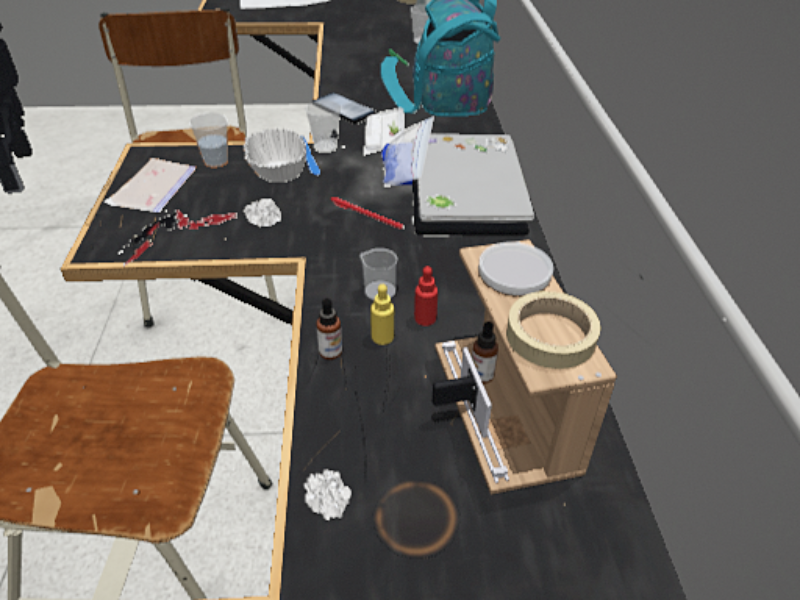

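View pics/wrist0.png

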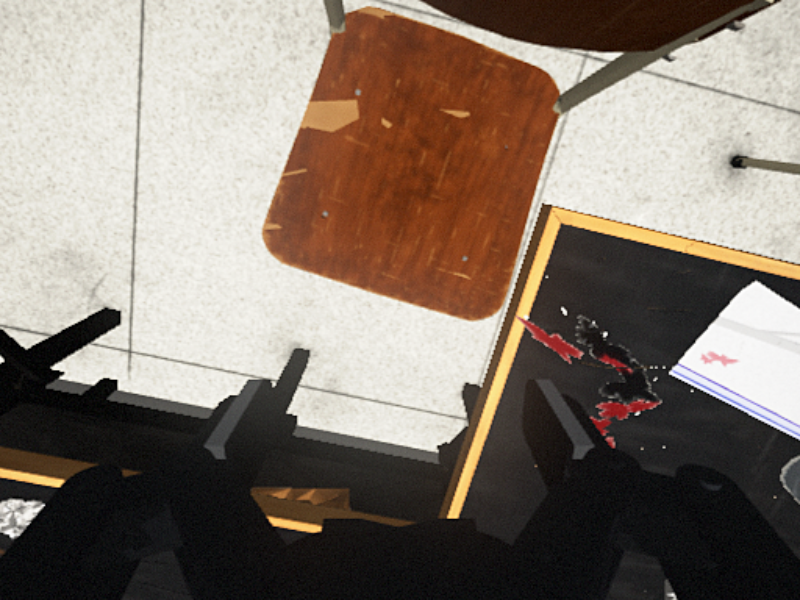

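The scene view shows the bottle at about (312,320), yellow at (361,308), red at (400,295) and the beaker at (357,280). The fin is at (425,362), the track runs from (422,335) to (475,437), the neighbour is in the far bay, and the mat is in the near bay at (485,402). In the side view the bottle is at (329,330), the fin at (452,390) and the mat at (512,432). I'll enlarge both.

```bash
python3 - <<'E'
from h import *
import pickle
a=pickle.load(open("pics/scene0.pkl","rb"))["frame"];b=pickle.load(open("pics/side0.pkl","rb"))["frame"]
A=a[145:295,180:380];B=b[145:320,190:400]
A=cv2.resize(A[...,::-1],None,fx=2,fy=2,interpolation=cv2.INTER_CUBIC)
z=lambda im,x,y,w,h,s:cv2.resize(im[y:y+h,x:x+w][...,::-1],None,fx=s,fy=s,interpolation=cv2.INTER_CUBIC)
# scene x180..380,y150..300 ; side x190..390,y150..320, factor 4 wide each -> 2 pictures
cv2.imwrite("pics/c1.png",z(a,182,145,196,150,4)); cv2.imwrite("pics/c2.png",z(b,192,170,200,150,4))
E
```

```text
(no output)
```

View pics/c1.png

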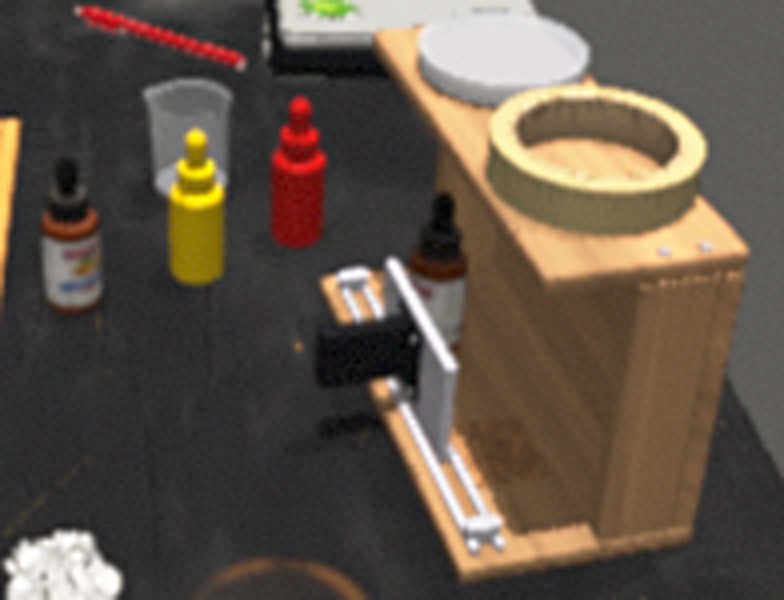

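View pics/c2.png

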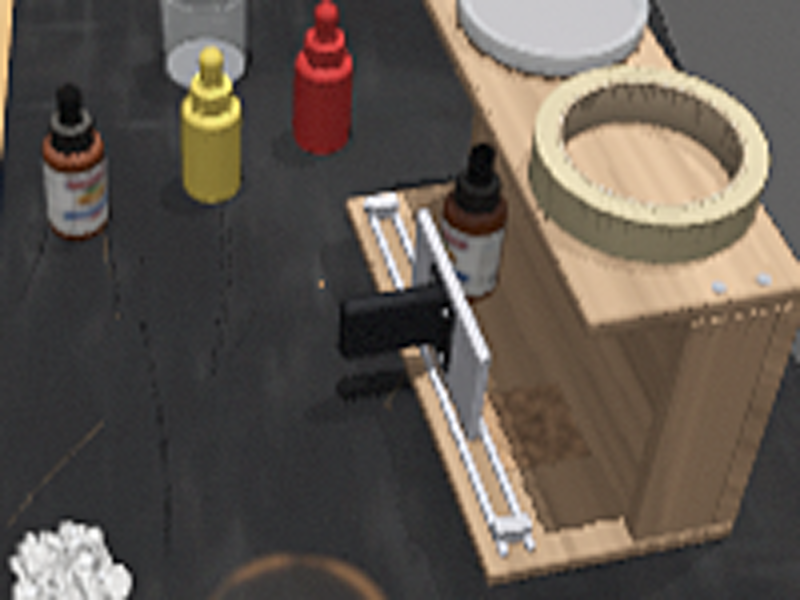

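```bash
cat > m.py <<'E'
from h import *
import pickle
S=pickle.load(open("pics/scene0.pkl","rb"));D=pickle.load(open("pics/side0.pkl","rb"))
P=dict(baseN=((463,566),(490,576)),baseF=((322,280),(348,202)),shelfN=((548,280),(591,325)),guardN=((455,367),(487,358)),guardF=((391,262),(424,213)),
finT=((320,328),(342,298)),finB=((322,384),(342,355)),foot=((74,308),(77,236)),bulb=((67,160),(68,88)),nbulb=((443,198),(483,146)),yel=((195,131),(211,48)),red=((300,98),(325,3)),mat=((513,448),(547,424)))
H=dict(baseN=.01,baseF=.01,shelfN=.167,guardN=.074,guardF=.074,finT=.071,finB=.033,foot=0,bulb=.102,nbulb=.112,yel=.1,red=.1,mat=.013)
for k,(a,b) in P.items():
    ra=(S,182+a[0]/4,145+a[1]/4);rb=(D,192+b[0]/4,170+b[1]/4)
    p,e=tri(ray(*ra),ray(*rb))
    print(k,p.round(3),round(e,4),plane(*ra,H[k])[:2].round(3),plane(*rb,H[k])[:2].round(3))
E
python3 m.py
```

```text
baseN [0.511 0.052 0.025] 0.0003 [0.521 0.062] [0.518 0.058]
baseF [0.603 0.286 0.015] 0.0007 [0.607 0.291] [0.606 0.289]
shelfN [0.538 0.048 0.179] 0.0007 [0.551 0.06 ] [0.547 0.055]
guardN [0.556 0.116 0.08 ] 0.0002 [0.561 0.122] [0.559 0.12 ]
guardF [0.592 0.211 0.075] 0.0012 [0.593 0.212] [0.593 0.211]
finT [0.528 0.191 0.069] 0.0006 [0.526 0.188] [0.526 0.189]
finB [0.521 0.179 0.043] 0.0013 [0.529 0.188] [0.526 0.186]
foot [0.466 0.349 0.01 ] 0.0002 [0.472 0.361] [0.47  0.358]
bulb [0.475 0.365 0.101] 0.0002 [0.475 0.364] [0.475 0.364]
nbulb [0.624 0.208 0.107] 0.0014 [0.618 0.202] [0.621 0.204]
yel [0.554 0.351 0.103] 0.0013 [0.556 0.356] [0.556 0.354]
red [0.626 0.346 0.106] 0.0001 [0.633 0.355] [0.631 0.352]
mat [0.591 0.105 0.019] 0.0 [0.597 0.109] [0.595 0.108]
```

```bash
cat >> h.py <<'E'
YAW=np.radians(-20.6); O=np.array([.6085,.1575])   # rack frame
XR=np.array([np.cos(YAW),np.sin(YAW),0]);YR=np.array([-np.sin(YAW),np.cos(YAW),0])
def rk(x,y,z): return np.r_[O,0]+x*XR+y*YR+np.r_[0,0,z]
def inrk(p): d=np.array(p)-np.r_[O,0]; return np.array([d@XR,d@YR,d[2]])
def lean(deg,twist=0):
    a=np.radians(deg); z=np.sin(a)*XR-np.array([0,0,np.cos(a)])
    m=np.c_[np.cross(YR,z),YR,z]
    return R.from_rotvec([0,0,twist]).as_matrix()@m
def go(p,M):
    o=telemetry.get_obs(); C=rot(o["orientation"]); p=np.array(p)
    s=C.T@(p-o["tcp_pos"])/.25; t=R.from_matrix(C.T@M).as_rotvec()/np.pi
    n=max(np.linalg.norm(s)*4,np.degrees(np.linalg.norm(t)*np.pi)/10.7)
    print("clock",round(o["clock"],2),"tcp",o["tcp_pos"].round(4),"rk",inrk(o["tcp_pos"]).round(4),"shift",s.round(4),"turn",t.round(4),"rows>=",round(n,1))
E
python3 - <<'E'
from h import *
print([x for x in dir(r) if x[0]!='_'])
exec(open("m.py").read().split("for k")[0])
for k,(a,b) in P.items():
    pa=plane(S,182+a[0]/4,145+a[1]/4,H[k]);pb=plane(D,192+b[0]/4,170+b[1]/4,H[k]);print(k,inrk(pa).round(3),inrk(pb).round(3))
go(rk(-.15,0,.2),lean(48))
go(rk(-.15,.1,.2),lean(30))
E
```

```text
['Unreachable', 'nose_length']
baseN [-0.048 -0.12   0.01 ] [-0.05  -0.125  0.01 ]
baseF [-0.049  0.124  0.01 ] [-0.049  0.122  0.01 ]
shelfN [-0.019 -0.111  0.167] [-0.021 -0.118  0.167]
guardN [-0.032 -0.05   0.074] [-0.033 -0.052  0.074]
guardF [-0.034  0.045  0.074] [-0.033  0.045  0.074]
finT [-0.088 -0.     0.071] [-0.088  0.001  0.071]
finB [-0.085  0.001  0.033] [-0.087 -0.003  0.033]
foot [-0.199  0.143  0.   ] [-0.2    0.139  0.   ]
bulb [-0.198  0.146  0.102] [-0.198  0.147  0.102]
nbulb [-0.007  0.045  0.112] [-0.005  0.048  0.112]
yel [-0.119  0.167  0.1  ] [-0.118  0.165  0.1  ]
red [-0.047  0.194  0.1  ] [-0.047  0.19   0.1  ]
mat [ 0.006 -0.049  0.013] [ 0.005 -0.051  0.013]
clock 0.15 tcp [0.1973 0.6451 0.2495] rk [-0.5565  0.3117  0.2495] shift [-1.5445 -1.3462  0.2002] turn [ 0.0079 -0.2665  0.019 ] rows>= 8.2
clock 0.15 tcp [0.1973 0.6451 0.2495] rk [-0.5565  0.3117  0.2495] shift [-1.5696 -0.947   0.1996] turn [ 0.0048 -0.1666  0.0196] rows>= 7.4
```

Request:
{"fn": "apply_moves", "kwargs": {"rows": [[[-0.25,-0.2,0.0],[0,0,0.005]],[[-0.5,-0.4,0.0],[0,-0.03,0.01]],[[-0.75,-0.65,0.0],[0,-0.06,0.015]],[[-1,-0.85,0.0],[0,-0.08,0.019]],[[-1,-0.85,0.0],[0,-0.1,0.019]],[[-1,-0.85,0.0],[0,-0.1,0.019]],[[-1,-0.85,0.0],[0,-0.1,0.019]]], "jaw": -0.2}}

```text
clock: 1.02
tcp_pos: [0.3746, 0.3688, 0.2504]
orientation: [0.505, 2.785, -0.066]
contact_force: [-1.4, 1.1, -0.4]
grip_width: 0.0342
gripper_force: 0.0
```

```bash
python3 - <<'E'
from h import *
o=telemetry.get_obs();print(o["joints"].round(3),o["grip_width"])
go(rk(-.15,0,.2),lean(48))
go(rk(-.13,0,.15),lean(40))
E
```

```text
[-1.258  0.187  0.204  2.015  0.344  0.913 -0.054] 0.034191078762636454
clock 1.02 tcp [0.3746 0.3688 0.2504] rk [-0.2933  0.1155  0.2504] shift [-0.4833 -0.4651  0.3639] turn [ 0.0031 -0.1669 -0.0011] rows>= 3.1
clock 1.02 tcp [0.3746 0.3688 0.2504] rk [-0.2933  0.1155  0.2504] shift [-0.4978 -0.4673  0.5788] turn [ 0.0031 -0.1225 -0.0009] rows>= 3.6
```

Request:
{"fn": "apply_moves", "kwargs": {"rows": [[[-0.12,-0.12,0.1],[0,-0.04,0]],[[-0.24,-0.24,0.18],[0,-0.08,0]],[[-0.36,-0.36,0.27],[0,-0.12,0]],[[-0.48,-0.465,0.36],[0.003,-0.16,0]],[[-0.48,-0.465,0.36],[0.003,-0.167,0]],[[-0.48,-0.465,0.36],[0.003,-0.167,0]],[[-0.48,-0.465,0.36],[0.003,-0.167,0]]]}}

```text
clock: 1.9
tcp_pos: [0.4672, 0.2133, 0.2009]
orientation: [0.414, 2.273, -0.18]
contact_force: [-0.0, -0.3, -0.1]
grip_width: 0.0342
gripper_force: 0.0
```

```bash
python3 - <<'E'
from h import *
o=telemetry.get_obs();print(o["joints"].round(3),o["grip_width"])
f=grab_frame("wrist");cv2.imwrite("pics/w1.png",f["frame"][...,::-1]);print(f["origin"],f["attitude"])
go(rk(-.07,0,.055),lean(48))
go(rk(-.125,0,.075),lean(48))
E
```

```text
[-1.349  0.268  0.376  2.362  1.239  0.766 -0.824] 0.0342462642134841
[0.33054461 0.26488674 0.22383746] [-1.00559836 -0.70045972  1.06599526]
clock 1.95 tcp [0.4672 0.2129 0.201 ] rk [-0.1517  0.0021  0.201 ] shift [ 0.2156 -0.0105  0.6337] turn [ 0.0008  0.0001 -0.0007] rows>= 2.7
clock 1.95 tcp [0.4672 0.2129 0.201 ] rk [-0.1517  0.0021  0.201 ] shift [ 0.3033 -0.0102  0.4166] turn [ 0.0008  0.0001 -0.0007] rows>= 2.1
```

View pics/w1.png

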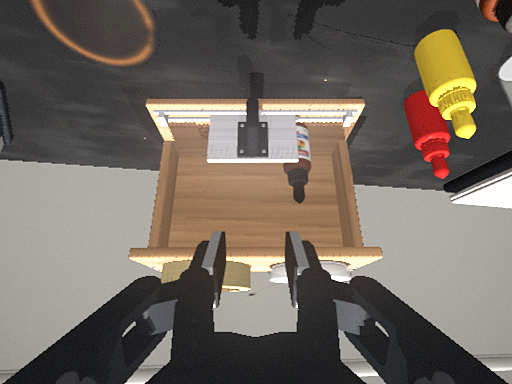

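The wrist view is upside down. It shows the rack's front foot edge from (147,98) to (364,98), the guard spanning columns 208–298 with the fin at about 255, the neighbour at about (300,165), and red and yellow off to the right. I'll check the rack frame with these.

```bash
python3 - <<'E'
from h import *
f=grab_frame("wrist")
for n,u,v,z in(("baseR",147,98.5,0),("baseL",364,98.5,0),("guardtop-",207,162.5,.074),("guardtop+",298.5,162.5,.074),("fin tip",257,73,.071),("shelf- low",149,249,.165),("shelf+ low",362,249,.165),("nbulb",299,201,.112)):
    p=plane(f,u,v,z);print(n,p.round(4),inrk(p).round(4))
E
```

```text
baseR [0.5223 0.0607 0.    ] [-0.0466 -0.121   0.    ]
baseL [0.6108 0.2947 0.    ] [-0.0461  0.1292  0.    ]
guardtop- [0.5643 0.1209 0.074 ] [-0.0285 -0.0499  0.074 ]
guardtop+ [0.6002 0.2154 0.074 ] [-0.0281  0.0513  0.074 ]
fin tip [0.4681 0.215  0.071 ] [-0.1517  0.0045  0.071 ]
shelf- low [0.5634 0.0597 0.165 ] [-0.0078 -0.1075  0.165 ]
shelf+ low [0.6444 0.2674 0.165 ] [-0.005   0.1156  0.165 ]
nbulb [0.6191 0.2093 0.112 ] [-0.0083  0.0523  0.112 ]
```

Request:
{"fn": "apply_moves", "kwargs": {"rows": [[[0.1,0.0,0.2],[0,0,0]],[[0.216,0.0,0.4],[0,0,0]],[[0.216,0.0,0.52],[0,0,0]],[[0.216,0.0,0.62],[0,0,0]],[[0.216,0.0,0.63],[0,0,0]],[[0.216,0.0,0.63],[0,0,0]],[[0.216,0.0,0.63],[0,0,0]]]}}

```text
clock: 2.88
tcp_pos: [0.5426, 0.1837, 0.0559]
orientation: [0.415, 2.272, -0.181]
contact_force: [0.7, 0.6, 0.3]
grip_width: 0.0344
gripper_force: 0.0
```

```bash
sed -i 's/O=np.array(\[.6085,.1575\])/O=np.array([.6092,.1594])/' h.py; python3 - <<'E'
from h import *
go(rk(-.07,0,.055),lean(48))
f=grab_frame("wrist");cv2.imwrite("pics/w2.png",f["frame"][...,::-1])
E
```

```text
clock 2.88 tcp [0.5426 0.1837 0.0559] rk [-0.0709 -0.0006  0.0559] shift [0.0003 0.0026 0.0051] turn [ 0.0006  0.0002 -0.0007] rows>= 0.0
```

View pics/w2.png

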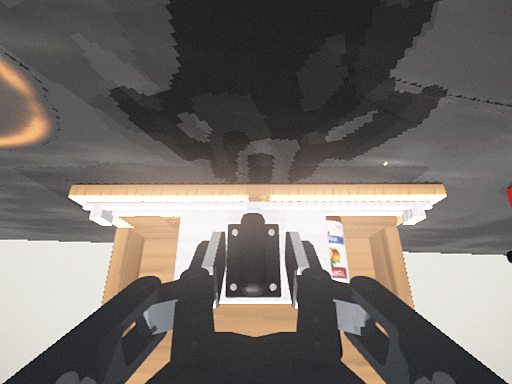

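The fin (columns 226–279) sits between the two pads, as intended. I'll push the guard towards +y.

Request:
{"fn": "apply_moves", "kwargs": {"rows": [[[0.0,0.04,0.0],[0,0,0]],[[0.0,0.07,0.0],[0,0,0]],[[0.0,0.1,0.0],[0,0,0]],[[0.0,0.13,0.0],[0,0,0]],[[0.0,0.16,0.0],[0,0,0]],[[0.0,0.19,0.0],[0,0,0]],[[0.0,0.21,0.0],[0,0,0]],[[0.0,0.23,0.0],[0,0,0]],[[0.0,0.24,0.0],[0,0,0]],[[0.0,0.24,0.0],[0,0,0]]]}}

```text
clock: 4.18
tcp_pos: [0.5643, 0.2395, 0.0554]
orientation: [0.414, 2.272, -0.182]
contact_force: [-0.2, 0.0, 0.7]
grip_width: 0.034
gripper_force: 0.0
```

```bash
python3 - <<'E'
from h import *
go(rk(-.07,0,.055),lean(48))
f=grab_frame("wrist");cv2.imwrite("pics/w3.png",f["frame"][...,::-1])
print(telemetry.get_obs()["contact_force"])
E
```

```text
clock 4.17 tcp [0.5643 0.2395 0.0554] rk [-0.0702  0.0592  0.0554] shift [ 1.000e-04 -2.366e-01  1.300e-03] turn [ 0.0003  0.0003 -0.0005] rows>= 0.9
[0.23472858 1.19212876 0.01728975]
```

View pics/w3.png

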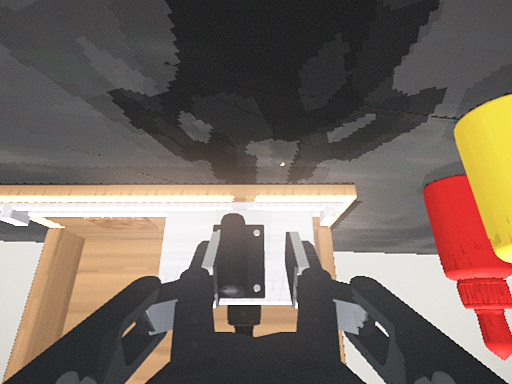

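The guard's far edge (column 312) is just short of the stop (column 320), so I'll push a little more.

Request:
{"fn": "apply_moves", "kwargs": {"rows": [[[0.0,0.01,0.0],[0,0,0]],[[0.0,0.015,0.0],[0,0,0]],[[0.0,0.02,0.0],[0,0,0]],[[0.0,0.02,0.0],[0,0,0]]]}}

```text
clock: 4.72
tcp_pos: [0.5656, 0.2425, 0.0553]
orientation: [0.416, 2.272, -0.185]
contact_force: [-4.4, -3.0, 2.5]
grip_width: 0.0342
gripper_force: 2.3
```

```bash
python3 - <<'E'
from h import *
o=telemetry.get_obs();print(inrk(o["tcp_pos"]),o["contact_force"], o["contact_force"]@YR)
E
```

```text
[-0.07007609  0.06243713  0.05528382] [-4.40823234 -3.04969     2.50368202] -4.4056911423588865
```

Request:
{"fn": "apply_moves", "kwargs": {"rows": [[[0.0,-0.028,0.0],[0,0,0]],[[0.0,-0.028,0.0],[0,0,0]],[[0.0,-0.028,-0.2],[0,0,0]],[[-0.05,-0.1,-0.4],[0,0,0]],[[-0.1,-0.3,-0.52],[0,0,0]],[[-0.1,-0.44,-0.52],[0,0,0]],[[-0.1,-0.44,-0.52],[0,0,0]],[[-0.1,-0.44,-0.52],[0,0,0]]]}}

```text
clock: 5.72
tcp_pos: [0.4528, 0.1712, 0.157]
orientation: [0.412, 2.279, -0.19]
contact_force: [0.5, 0.1, -1.5]
grip_width: 0.034
gripper_force: 0.0
```

```bash
sed -i 's/\[.6092,.1594\]/[.6095,.1603]/' h.py; python3 - <<'E'
from h import *
go(rk(-.07,0,.055),lean(48))
f=grab_frame("wrist");cv2.imwrite("pics/w4.png",f["frame"][...,::-1])
import pickle;pickle.dump(f,open("pics/w4.pkl","wb"))
hsv=cv2.cvtColor(f["frame"],cv2.COLOR_RGB2HSV)
cv2.imwrite("pics/w4x.png",cv2.resize(f["frame"][60:260,100:400,::-1],None,fx=2.6,fy=2.6,interpolation=cv2.INTER_CUBIC))
E
```

```text
clock 5.72 tcp [0.4528 0.1712 0.157 ] rk [-0.1505 -0.0449  0.157 ] shift [0.0845 0.1823 0.5118] turn [-0.0014 -0.0014  0.0013] rows>= 2.2
```

View pics/w4x.png

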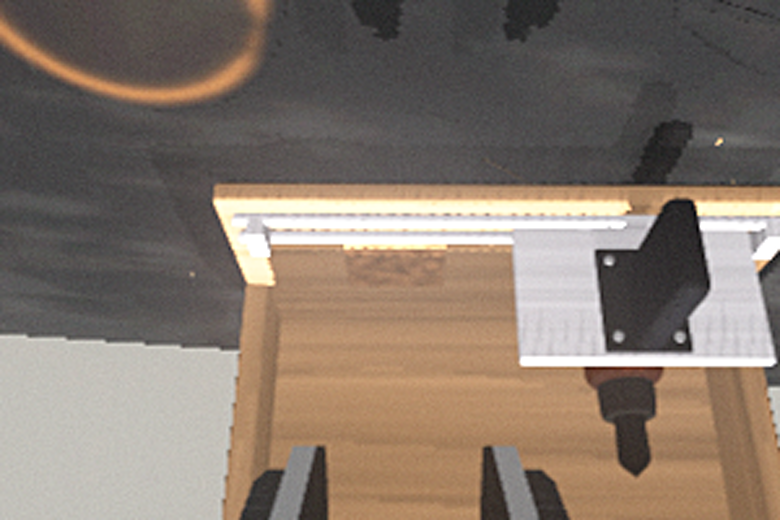

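The mat is visible at crop columns 347–445, with its rear edge at row 286. I'll cast rays to it, and recheck the base corner at (215,186).

```bash
python3 - <<'E'
from h import *
import pickle
f=pickle.load(open("pics/w4.pkl","rb"))
for n,x,y,z in(("mat bR",349,286,.013),("mat bL",444,286,.013),("mat fR",344,253,.013),("mat fL",447,253,.013),("baseR",214,187,0),("guard-",521,365,.074),("guard+",775,365,.074)):
    p=plane(f,100+x/2.6,60+y/2.6,z);print(n,p.round(4),inrk(p).round(4))
B=np.array([.475,.3645,0])
print("bottle rk",inrk(B))
for q in(rk(*inrk(B)[:2],0)-.15*XR+[0,0,.17],B-.1*XR+[0,0,.15]):go(q,lean(48))
E
```

```text
mat bR [0.6041 0.0854 0.013 ] [ 0.0213 -0.072   0.013 ]
mat bL [0.6201 0.1297 0.013 ] [ 0.0207 -0.0249  0.013 ]
mat fR [0.574  0.0966 0.013 ] [-0.0109 -0.0721  0.013 ]
mat fL [0.59   0.1407 0.013 ] [-0.0114 -0.0252  0.013 ]
baseR [0.5253 0.0582 0.    ] [-0.0429 -0.1252  0.    ]
guard- [0.5845 0.1723 0.074 ] [-0.0276  0.0024  0.074 ]
guard+ [0.6184 0.2672 0.074 ] [-0.0293  0.1032  0.074 ]
bottle rk [-0.19774607  0.14382066  0.        ]
clock 5.78 tcp [0.4526 0.169  0.1574] rk [-0.1499 -0.047   0.1574] shift [ 0.4946  0.7601 -0.6238] turn [-0.0019 -0.0016  0.0002] rows>= 4.4
clock 5.78 tcp [0.4526 0.169  0.1574] rk [-0.1499 -0.047   0.1574] shift [ 0.4192  0.7612 -0.422 ] turn [-0.0019 -0.0016  0.0002] rows>= 3.9
```

```bash
python3 - <<'E'
from h import *
B=np.array([.475,.3645,0]);tw=np.radians(25.6);d=np.array([np.cos(YAW+tw),np.sin(YAW+tw),0])
go(B-.12*d+[0,0,.16],lean(48,tw));go(B-.12*d+[0,0,.16],lean(40,tw))
E
```

```text
clock 5.78 tcp [0.4526 0.169  0.1574] rk [-0.1499 -0.047   0.1574] shift [ 0.4119  0.5535 -0.472 ] turn [-0.1073 -0.0019 -0.0952] rows>= 3.3
clock 5.78 tcp [0.4526 0.169  0.1574] rk [-0.1499 -0.047   0.1574] shift [ 0.4119  0.5535 -0.472 ] turn [-0.1005  0.0418 -0.1025] rows>= 3.3
```

Request:
{"fn": "apply_moves", "kwargs": {"rows": [[[0.1,0.14,-0.12],[-0.027,0,-0.024]],[[0.2,0.28,-0.24],[-0.054,0,-0.048]],[[0.31,0.42,-0.36],[-0.08,0,-0.07]],[[0.41,0.55,-0.47],[-0.107,-0.002,-0.095]],[[0.41,0.55,-0.47],[-0.107,-0.002,-0.095]],[[0.41,0.55,-0.47],[-0.107,-0.002,-0.095]],[[0.41,0.55,-0.47],[-0.107,-0.002,-0.095]]], "jaw": 0.4}}

```text
clock: 6.65
tcp_pos: [0.3564, 0.3535, 0.1586]
orientation: [-0.101, 2.303, 0.04]
contact_force: [0.7, 0.4, 0.1]
grip_width: 0.0593
gripper_force: 0.0
```

```bash
python3 - <<'E'
from h import *
import pickle
B=np.array([.475,.3645,0]);tw=np.radians(25.6);d=np.array([np.cos(YAW+tw),np.sin(YAW+tw),0])
print(telemetry.get_obs()["joints"].round(2),telemetry.get_obs()["grip_width"])
f=grab_frame("wrist");pickle.dump(f,open("pics/w5.pkl","wb"));cv2.imwrite("pics/w5.png",f["frame"][...,::-1])
go(B-.12*d+[0,0,.16],lean(48,tw));go(B-.1*d+[0,0,.047],lean(48,tw));go(B+[0,0,.047],lean(48,tw))
hsv=cv2.cvtColor(f["frame"],cv2.COLOR_RGB2HSV)
m=((hsv[...,0]<15)|(hsv[...,0]>172))&(hsv[...,1]>90)&(hsv[...,2]>40)
m2=(hsv[...,1]<60)&(hsv[...,2]>110)
for mm in(m,m2):
    n,l,s,c=cv2.connectedComponentsWithStats(mm.astype(np.uint8))
    for i in range(1,n):
        if s[i,4]>60:print(s[i],c[i].round(1),f["frame"][l==i].mean(0).round())
E
```

```text
[-0.89  0.37 -0.55  2.4   1.51  0.99 -1.  ] 0.059346600379029155
clock 6.7 tcp [0.3564 0.3535 0.1587] rk [-0.3049  0.0918  0.1587] shift [-0.0015  0.0024 -0.0062] turn [-0.001  -0.0002  0.0005] rows>= 0.0
clock 6.7 tcp [0.3564 0.3535 0.1587] rk [-0.3049  0.0918  0.1587] shift [0.2806 0.004  0.3559] turn [-0.001  -0.0002  0.0005] rows>= 1.8
clock 6.7 tcp [0.3564 0.3535 0.1587] rk [-0.3049  0.0918  0.1587] shift [0.0128 0.0045 0.653 ] turn [-0.001  -0.0002  0.0005] rows>= 2.6
[80  0 34 17 89] [98.3  6.7] [110.  72.  39.]
[123   0  68  44 465] [157.3  19.4] [101.  67.  38.]
[189  31  75  40 489] [227.9  51.7] [81. 55. 34.]
[184  46  27  20  98] [195.9  55.4] [113.  75.  42.]
[254  62  46  28 291] [274.3  76.2] [75. 53. 35.]
[  0  90  21  36 285] [ 10.  110.4] [85. 60. 43.]
[277  91  21  16  61] [289.1  98.7] [113.  76.  45.]
[297  97  20  12  65] [305.5 103.7] [113.  76.  44.]
[246 131  31  59 544] [263.3 166.5] [80. 42. 27.]
[    0   146   204   161 13101] [ 74.1 236.2] [93. 68. 48.]
[230 203  15  51 261] [235.6 231.5] [134.  38.  33.]
[345 207  92  12 471] [393.9 212.9] [161.  34.  37.]
[  235     0   277    73 14471] [398.1  30.5] [234. 232. 220.]
[   0    9   45   59 1878] [18.1 40.6] [213. 210. 205.]
[ 418   84   94   54 3291] [463.5 102.8] [235. 234. 223.]
[371  86  41  35 731] [392.6  98.4] [223. 221. 207.]
[247 136  27  40 839] [260.4 154.3] [134. 129. 123.]
[   6  158  192   73 2977] [124.6 196.2] [148. 145. 148.]
[479 170  33  27 601] [498.4 183. ] [213. 210. 204.]
[285 183  31  41 826] [300.8 201.2] [134. 133. 132.]
[ 466  207   46   61 1349] [495.5 244. ] [140. 140. 137.]
[284 222  39  11  99] [303.4 229.1] [143. 143. 141.]
[ 317  225  149   55 3037] [389.3 248.1] [202. 204. 203.]
[ 241  235   74   57 1190] [279.9 255.1] [145. 142. 136.]
[ 457  264   48   72 1878] [482.3 300.4] [144. 143. 137.]
[479 343  33   8  76] [494.8 346.5] [150. 147. 141.]
[356 353  33   9  93] [372.3 357.5] [159. 156. 149.]
```

```bash
python3 - <<'E'
from h import *
import pickle
f=pickle.load(open("pics/w5.pkl","rb"))
B=np.array([.475,.3645,0])
C=rot(f["attitude"]);F=192/np.tan(np.radians(f["vertical_fov"])/2)
def pr(p):
    c=C.T@(np.array(p)-f["origin"]);return (f["cx"]+F*c[0]/-c[2]).round(1),(f["cy"]-F*c[1]/-c[2]).round(1)
print([pr(B+[0,0,z]) for z in(0,.02,.045,.06,.102)], f["origin"])
w=C[:,0];print("width px", [pr(B+w*s*.0165+[0,0,.03]) for s in(-1,1)])
# foot row in mask: front-bottom edge
d=B-f["origin"];d[2]=0;d/=np.linalg.norm(d);print("front foot",pr(B-.0165*d),pr(B-.0165*d+[0,0,.06]))
E
```

```text
[(np.float64(255.7), np.float64(136.4)), (np.float64(255.7), np.float64(151.5)), (np.float64(255.6), np.float64(171.6)), (np.float64(255.6), np.float64(184.3)), (np.float64(255.5), np.float64(222.9))] [0.21106215 0.34131616 0.1816833 ]
width px [(np.float64(240.6), np.float64(159.4)), (np.float64(270.7), np.float64(159.4))]
front foot (np.float64(255.7), np.float64(127.6)) (np.float64(255.6), np.float64(177.4))
```

Request:
{"fn": "apply_moves", "kwargs": {"rows": [[[0.1,0.01,0.12],[0,0,0]],[[0.2,0.02,0.24],[0,0,0]],[[0.28,0.024,0.36],[0,0,0]],[[0.28,0.024,0.36],[0,0,0]],[[0.28,0.024,0.36],[0,0,0]]]}}

```text
clock: 7.32
tcp_pos: [0.3752, 0.3617, 0.0473]
orientation: [-0.102, 2.302, 0.042]
contact_force: [-0.1, 0.2, 0.3]
grip_width: 0.0596
gripper_force: 0.0
```

```bash
python3 - <<'E'
from h import *
import pickle
tw=np.radians(25.6);d=np.array([np.cos(YAW+tw),np.sin(YAW+tw),0]);B=np.array([.479,.3705,0])
f=grab_frame("wrist");pickle.dump(f,open("pics/w6.pkl","wb"));cv2.imwrite("pics/w6.png",f["frame"][...,::-1])
C=rot(f["attitude"]);F=192/np.tan(np.radians(f["vertical_fov"])/2)
def pr(p):
    c=C.T@(np.array(p)-f["origin"]);return (f["cx"]+F*c[0]/-c[2]).round(1),(f["cy"]-F*c[1]/-c[2]).round(1)
w=C[:,0];print("pred width", [pr(B+w*s*.0165+[0,0,.03]) for s in(-1,1)],"front foot",pr(B-.0165*d),pr(B-.0165*d+[0,0,.06]))
hsv=cv2.cvtColor(f["frame"],cv2.COLOR_RGB2HSV)
m=((hsv[...,0]<15)|(hsv[...,0]>172))&(hsv[...,1]>90)&(hsv[...,2]>40)|(hsv[...,1]<60)&(hsv[...,2]>110)
n,l,s,c=cv2.connectedComponentsWithStats(m.astype(np.uint8))
for i in range(1,n):
    if s[i,4]>150 and 180<c[i][0]<340:print(s[i],c[i].round(1),f["frame"][l==i].mean(0).round())
for y in range(100,240,10): print(y,[tuple(f["frame"][y,x]) for x in ()],np.flatnonzero(m[y,200:330])[[0,-1]]+200 if m[y,200:330].any() else None)
go(B+[0,0,.047],lean(48,tw))
E
```

```text
pred width [(np.float64(235.5), np.float64(260.8)), (np.float64(272.8), np.float64(260.8))] front foot (np.float64(254.3), np.float64(222.7)) (np.float64(254.0), np.float64(296.3))
[ 189  104  105   55 1787] [246.1 129.3] [102.  66.  36.]
[ 236  223   49   81 2375] [255.  263.2] [111.  96.  87.]
[284 254  28  30 381] [299.8 266.5] [132. 131. 130.]
100 [] [328 329]
110 [] [201 219]
120 [] [200 256]
130 [] [217 292]
140 [] [244 290]
150 [] [202 291]
160 [] [201 247]
170 [] [207 277]
180 [] [202 305]
190 [] [202 323]
200 [] [260 329]
210 [] [244 326]
220 [] [309 310]
230 [] [237 301]
clock 7.38 tcp [0.3753 0.3621 0.0479] rk [-0.2902  0.1065  0.0479] shift [-0.2757 -0.0029  0.3117] turn [-0.0002  0.0001  0.0004] rows>= 1.7
```

View pics/w6.png

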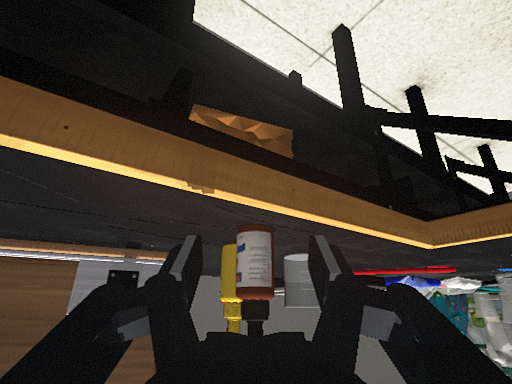

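The last view shows the bottle centred between the open pads (columns 236–273, foot at row 223), matching the estimate. Next I'll advance and grip.

Request:
{"fn": "apply_moves", "kwargs": {"rows": [[[-0.07,0,0.08],[0,0,0]],[[-0.14,0,0.16],[0,0,0]],[[-0.21,-0.003,0.235],[0,0,0]],[[-0.25,-0.003,0.28],[0,0,0]],[[-0.276,-0.003,0.312],[0,0,0]],[[-0.276,-0.003,0.312],[0,0,0]],[[-0.276,-0.003,0.312],[0,0,0]]]}}

```text
clock: 8.25
tcp_pos: [0.478, 0.3705, 0.0451]
orientation: [-0.104, 2.304, 0.042]
contact_force: [0.4, -0.5, 0.2]
grip_width: 0.0597
gripper_force: 0.0
```

Request:
{"fn": "apply_moves", "kwargs": {"rows": [[[0,0,0],[0,0,0]],[[0,0,0],[0,0,0]],[[0,0,0],[0,0,0]],[[0,0,0],[0,0,0]],[[0,0,0],[0,0,0]],[[0,0,0],[0,0,0]]], "jaw": -0.6, "newtons": 25}}

```text
clock: 9.0
tcp_pos: [0.4789, 0.3702, 0.0454]
orientation: [-0.103, 2.303, 0.042]
contact_force: [-0.3, -0.7, 0.0]
grip_width: 0.0318
gripper_force: 24.7
```

```bash
python3 - <<'E'
from h import *
tw=np.radians(25.6);B=np.array([.479,.3705,0])
go(B+[0,0,.047],lean(48,tw));o=telemetry.get_obs();print(o["joints"].round(2))
go(o["tcp_pos"]+[0,0,.04],lean(48,tw))
E
```

```text
clock 9.0 tcp [0.4789 0.3702 0.0454] rk [-0.1961  0.1505  0.0454] shift [-0.0052  0.0012 -0.004 ] turn [-0.0004 -0.0003  0.0008] rows>= 0.0
[-0.77  0.69 -0.38  2.26  1.93  0.95 -1.16]
clock 9.0 tcp [0.4789 0.3702 0.0454] rk [-0.1961  0.1505  0.0454] shift [-0.1188 -0.0004 -0.1072] turn [-0.0004 -0.0003  0.0008] rows>= 0.6
```

Request:
{"fn": "apply_moves", "kwargs": {"rows": [[[-0.04,0,-0.036],[0,0,0]],[[-0.08,0,-0.07],[0,0,0]],[[-0.119,0,-0.107],[0,0,0]],[[-0.119,0,-0.107],[0,0,0]],[[-0.119,0,-0.107],[0,0,0]]]}}

```text
clock: 9.62
tcp_pos: [0.4789, 0.3704, 0.0856]
orientation: [-0.103, 2.303, 0.042]
contact_force: [0.1, -0.3, -0.7]
grip_width: 0.0315
gripper_force: 24.8
```

```bash
python3 - <<'E'
from h import *
o=telemetry.get_obs();print(o["grip_width"],o["gripper_force"],o["contact_force"])
go(rk(-.12,-.049,.085),lean(48))
E
```

```text
0.03145525476714212 24.836870673461817 [ 0.06864096 -0.25533584 -0.66347351]
clock 9.62 tcp [0.4789 0.3704 0.0856] rk [-0.1961  0.1508  0.0856] shift [ 0.0511 -0.8521 -0.0499] turn [ 1.054e-01 -1.000e-04  9.590e-02] rows>= 3.4
```

Request:
{"fn": "apply_moves", "kwargs": {"rows": [[[0.005,-0.09,-0.005],[0.011,0,0.01]],[[0.012,-0.2,-0.012],[0.025,0,0.022]],[[0.018,-0.32,-0.019],[0.04,0,0.036]],[[0.026,-0.44,-0.026],[0.054,0,0.05]],[[0.033,-0.56,-0.033],[0.07,0,0.063]],[[0.04,-0.68,-0.04],[0.084,0,0.077]],[[0.046,-0.78,-0.046],[0.097,0,0.088]],[[0.051,-0.852,-0.05],[0.105,0,0.096]],[[0.051,-0.852,-0.05],[0.105,0,0.096]],[[0.051,-0.852,-0.05],[0.105,0,0.096]]]}}

```text
clock: 10.88
tcp_pos: [0.4801, 0.1575, 0.0849]
orientation: [0.412, 2.274, -0.181]
contact_force: [0.1, 0.4, 0.4]
grip_width: 0.0315
gripper_force: 24.9
```

```bash
python3 - <<'E'
from h import *
o=telemetry.get_obs();print(o["grip_width"],o["gripper_force"],o["contact_force"],o["joints"].round(2))
go(rk(-.12,-.049,.073),lean(48))
go(rk(-.0,-.049,.073),lean(48))
go(rk(-.0,-.049,.059),lean(48))
S=grab_frame("side");cv2.imwrite("pics/s2.png",S["frame"][...,::-1])
# bottle tilt check in side view: amber/label blob axis near expected place
C=rot(S["attitude"]);F=192/np.tan(np.radians(S["vertical_fov"])/2)
def pr(p):
    c=C.T@(np.array(p)-S["origin"]);return np.array([S["cx"]+F*c[0]/-c[2],S["cy"]-F*c[1]/-c[2]]).round(1)
t=o["tcp_pos"];print("pred foot",pr(t-[0,0,.045]),"bulb",pr(t+[0,0,.057]))
E
```

```text
0.03147951586342923 24.861403137620073 [0.1443341  0.36232803 0.42882828] [-0.6   0.54 -0.35  2.43  1.71  0.97 -1.27]
clock 10.88 tcp [0.4801 0.1575 0.0849] rk [-0.1201 -0.0482  0.0849] shift [ 0.035  -0.0034  0.0323] turn [ 0.0007 -0.0002 -0.    ] rows>= 0.2
clock 10.88 tcp [0.4801 0.1575 0.0849] rk [-0.1201 -0.0482  0.0849] shift [-0.2865 -0.0041  0.3888] turn [ 0.0007 -0.0002 -0.    ] rows>= 1.9
clock 10.88 tcp [0.4801 0.1575 0.0849] rk [-0.1201 -0.0482  0.0849] shift [-0.2449 -0.0042  0.4263] turn [ 0.0007 -0.0002 -0.    ] rows>= 2.0
pred foot [266.7 276.4] bulb [268.3 239.3]
```

Request:
{"fn": "apply_moves", "kwargs": {"rows": [[[-0.06,-0.002,0.08],[0,0,0]],[[-0.116,-0.004,0.165],[0,0,0]],[[-0.15,-0.004,0.22],[0,0,0]],[[-0.178,-0.004,0.27],[0,0,0]],[[-0.22,-0.004,0.315],[0,0,0]],[[-0.255,-0.004,0.355],[0,0,0]],[[-0.286,-0.004,0.389],[0,0,0]],[[-0.286,-0.004,0.389],[0,0,0]],[[-0.286,-0.004,0.389],[0,0,0]]]}}

```text
clock: 12.05
tcp_pos: [0.5916, 0.1138, 0.0728]
orientation: [0.412, 2.275, -0.183]
contact_force: [0.1, -0.4, -0.6]
grip_width: 0.0315
gripper_force: 24.9
```

```bash
python3 - <<'E'
from h import *
o=telemetry.get_obs();print(o["grip_width"],o["gripper_force"],o["contact_force"],o["joints"].round(2))
go(rk(-.0,-.049,.0585),lean(48))
E
```

```text
0.03148925818224724 24.86166765302187 [ 0.10275434 -0.36541524 -0.57966837] [-0.42  0.6  -0.23  2.29  1.91  0.83 -1.17]
clock 12.05 tcp [0.5916 0.1138 0.0728] rk [-0.0004 -0.0498  0.0728] shift [0.0415 0.0033 0.0393] turn [ 0.0004 -0.0003  0.0001] rows>= 0.2
```

No contact so far. Next I'll lower the bottle slowly onto the mat.

Request:
{"fn": "apply_moves", "kwargs": {"rows": [[[0.012,0.003,0.012],[0,0,0]],[[0.024,0.003,0.022],[0,0,0]],[[0.034,0.003,0.032],[0,0,0]],[[0.041,0.003,0.039],[0,0,0]],[[0.041,0.003,0.039],[0,0,0]],[[0.041,0.003,0.039],[0,0,0]]]}}

```text
clock: 12.8
tcp_pos: [0.5926, 0.114, 0.0587]
orientation: [0.413, 2.274, -0.183]
contact_force: [0.1, 0.1, -0.8]
grip_width: 0.0319
gripper_force: 25.1
```

```bash
python3 - <<'E'
from h import *
o=telemetry.get_obs();print(o["contact_force"])
go(rk(-.0,-.049,.0585),lean(48))
E
```

```text
[ 0.10585564  0.10196107 -0.80438626]
clock 12.8 tcp [0.5926 0.114  0.0587] rk [ 0.0005 -0.0493  0.0587] shift [ 0.0019  0.0011 -0.0009] turn [ 0.0002 -0.0002 -0.    ] rows>= 0.0
```

Request:
{"fn": "apply_moves", "kwargs": {"rows": [[[0.003,0,0.003],[0,0,0]],[[0.006,0,0.0055],[0,0,0]],[[0.006,0,0.0055],[0,0,0]],[[0.006,0,0.0055],[0,0,0]]]}}

```text
clock: 13.3
tcp_pos: [0.5931, 0.1139, 0.0583]
orientation: [0.413, 2.271, -0.183]
contact_force: [-7.1, -0.9, 11.2]
grip_width: 0.0314
gripper_force: 26.0
```

Request:
{"fn": "apply_moves", "kwargs": {"rows": [[[-0.0035,0,-0.0035],[0,0,0]],[[-0.0035,0,-0.0035],[0,0,0]]]}}

```text
clock: 13.55
tcp_pos: [0.5928, 0.114, 0.0583]
orientation: [0.413, 2.273, -0.183]
contact_force: [-2.7, -0.5, 4.8]
grip_width: 0.0314
gripper_force: 25.5
```

Request:
{"fn": "apply_moves", "kwargs": {"rows": [[[0,0,0],[0,0,0]],[[0,0,0],[0,0,0]],[[0,0,0],[0,0,0]],[[0,0,0],[0,0,0]],[[0,0,0],[0,0,0]]], "jaw": 0.15}}

```text
clock: 14.18
tcp_pos: [0.5914, 0.1071, 0.0581]
orientation: [0.421, 2.271, -0.196]
contact_force: [-7.3, -13.9, 9.5]
grip_width: 0.0487
gripper_force: 0.0
```

```bash
cat > chk.py <<'E'
from h import *
o=telemetry.get_obs();print(o["contact_force"].round(1),o["grip_width"],o["joints"].round(2))
def blob(f):
    C=rot(f["attitude"]);F=192/np.tan(np.radians(f["vertical_fov"])/2)
    def pr(p):
        c=C.T@(np.array(p)-f["origin"]);return np.array([f["cx"]+F*c[0]/-c[2],f["cy"]-F*c[1]/-c[2]]).round(1)
    return pr
for n in("side","scene"):
    f=grab_frame(n);pr=blob(f);cv2.imwrite(f"pics/chk_{n}_{o['clock']:.1f}.png",f["frame"][...,::-1])
    b=rk(0,-.049,.013);print(n,"pred foot,mid,neck,top",[pr(b+[0,0,z]) for z in(0,.045,.065,.102)])
    hsv=cv2.cvtColor(f["frame"],cv2.COLOR_RGB2HSV);u,v=pr(b+[0,0,.03]).astype(int)
    m=np.zeros(hsv.shape[:2],np.uint8);s=np.s_[v-40:v+25,u-25:u+25]
    lab=(hsv[...,1]<60)&(hsv[...,2]>110); dark=hsv[...,2]<60
    for nm,mm in(("label",lab),("dark",dark)):
        k,l,st,c=cv2.connectedComponentsWithStats(mm[s].astype(np.uint8))
        for i in range(1,k):
            if st[i,4]>20:print(nm,st[i]+[u-25,v-40,0,0,0],(c[i]+[u-25,v-40]).round(1))
E
python3 chk.py
```

```text
[ -7.3 -13.9   9.5] 0.048746696653167436 [-0.42  0.63 -0.23  2.29  1.94  0.85 -1.2 ]
side pred foot,mid,neck,top [array([325.4, 274.4]), array([328.1, 259.5]), array([329.4, 252.6]), array([331.9, 239.1])]
label [304 264  10  14  71] [309.1 269.7]
dark [ 302  224   41   61 1095] [320.2 258.3]
scene pred foot,mid,neck,top [array([307. , 256.4]), array([309.1, 239.6]), array([310.1, 231.8]), array([311.9, 216.8])]
label [283 240   5  12  25] [284.2 245.6]
label [291 251   8  14  35] [294.4 257.6]
label [303 256  11   3  23] [308.8 257. ]
dark [ 283  205   40   52 1045] [300.1 232. ]
```

The +y finger's back is resting on the guard's edge and has pushed the hand 7 mm sideways. I'll narrow the jaw a little so it springs free.

Request:
{"fn": "apply_moves", "kwargs": {"rows": [[[0,0,0],[0,0,0]],[[0,0,0],[0,0,0]],[[0,0,0],[0,0,0]],[[0,0,0],[0,0,0]]], "jaw": -0.03}}

```text
clock: 14.78
tcp_pos: [0.5917, 0.1099, 0.0574]
orientation: [0.418, 2.273, -0.191]
contact_force: [-1.4, -8.1, 1.0]
grip_width: 0.0415
gripper_force: 0.0
```

```bash
python3 - <<'E'
from h import *
o=telemetry.get_obs();print(o["contact_force"].round(1),o["contact_force"]@YR,o["contact_force"]@XR,inrk(o["tcp_pos"]),o["grip_width"],o["moment"])
E
```

```text
[-1.4 -8.1  1. ] -8.065637695007306 1.5456321896508893 [ 0.00111226 -0.05341284  0.05742804] 0.0415138789953493 [-0.70963646  0.77169954 -1.01090352]
```

Request:
{"fn": "apply_moves", "kwargs": {"rows": [[[0,-0.007,0],[0,0,0]],[[0,-0.014,0],[0,0,0]],[[0,-0.014,0],[0,0,0]]]}}

```text
clock: 15.15
tcp_pos: [0.5912, 0.1103, 0.0578]
orientation: [0.414, 2.274, -0.184]
contact_force: [-0.5, -4.4, 0.4]
grip_width: 0.0416
gripper_force: 0.0
```

```bash
python3 - <<'E'
from h import *
o=telemetry.get_obs();print(o["contact_force"].round(1),o["contact_force"]@YR,inrk(o["tcp_pos"]),o["grip_width"],o["gripper_force"])
E
```

```text
[-0.5 -4.4  0.4] -4.323343762893175 [ 0.00045581 -0.05327847  0.05780776] 0.041550262141833716 0.0
```

Request:
{"fn": "apply_moves", "kwargs": {"rows": [[[0,-0.007,0],[0,0,0]],[[0,-0.012,0],[0,0,0]],[[0,-0.012,-0.01],[0,0,0]],[[0,-0.012,-0.03],[0,0,0]],[[0,-0.012,-0.05],[0,0,0]]]}}

```text
clock: 15.78
tcp_pos: [0.5813, 0.1116, 0.0666]
orientation: [0.413, 2.274, -0.183]
contact_force: [0.7, 0.7, -0.2]
grip_width: 0.0413
gripper_force: 0.1
```

```bash
python3 - <<'E'
from h import *
o=telemetry.get_obs();print(o["contact_force"].round(1),o["contact_force"]@YR,inrk(o["tcp_pos"]),o["grip_width"],o["gripper_force"])
E
python3 chk.py
```

```text
[ 0.7  0.7 -0.2] 0.8538602641661894 [-0.00927028 -0.0554759   0.06656702] 0.04126878111568476 0.05566355113842292
[ 0.7  0.7 -0.2] 0.04126878111568476 [-0.43  0.61 -0.24  2.31  1.93  0.85 -1.2 ]
side pred foot,mid,neck,top [array([325.4, 274.4]), array([328.1, 259.5]), array([329.4, 252.6]), array([331.9, 239.1])]
label [309 229   8   9  41] [313.3 232.6]
label [302 263   8  13  70] [305.  268.4]
dark [302 226  36  56 931] [318.3 257.6]
scene pred foot,mid,neck,top [array([307. , 256.4]), array([309.1, 239.6]), array([310.1, 231.8]), array([311.9, 216.8])]
label [291 251   9  16  42] [294.8 258.1]
label [299 254  14   5  39] [305.3 256.4]
dark [283 205  35  48 919] [298.1 230.7]
```

Request:
{"fn": "apply_moves", "kwargs": {"rows": [[[0,0.01,0],[0,0,0]],[[0,0.012,-0.02],[0,0,0]],[[0,0.016,-0.06],[0,0,0]],[[0,0.016,-0.12],[0,0,0]],[[0,0.016,-0.2],[0,0,0]],[[0,0.016,-0.3],[0,0,0]],[[0,0.016,-0.3],[0,0,0]]]}}

```text
clock: 16.75
tcp_pos: [0.5301, 0.1359, 0.118]
orientation: [0.411, 2.273, -0.18]
contact_force: [0.7, -0.1, -0.9]
grip_width: 0.0414
gripper_force: 0.0
```

```bash
python3 chk.py; python3 - <<'E'
from h import *
go(rk(-.15,-.02,.16),lean(48))
f=grab_frame("wrist");cv2.imwrite("pics/w7.png",f["frame"][...,::-1])
hsv=cv2.cvtColor(f["frame"],cv2.COLOR_RGB2HSV)
C=rot(f["attitude"]);F=192/np.tan(np.radians(f["vertical_fov"])/2)
def pr(p):
    c=C.T@(np.array(p)-f["origin"]);return np.array([f["cx"]+F*c[0]/-c[2],f["cy"]-F*c[1]/-c[2]]).round(1)
b=rk(0,-.049,.013)
for z in(.005,.02,.03,.04,.05,.065,.09,.1):
    l,c,rr=[pr(b+[0,0,z]+s*.0165*YR-.0*XR) for s in(-1,0,1)]
    v=int(c[1]); print(z,l,c,rr); 
    if 0<=v<384: print("  ",[tuple(int(q) for q in f["frame"][v,x]) for x in range(int(l[0])-14,int(rr[0])+15,4)])
E
```

```text
[ 0.7 -0.1 -0.9] 0.041396932403065106 [-0.51  0.46 -0.29  2.37  1.73  0.86 -1.11]
side pred foot,mid,neck,top [array([325.4, 274.4]), array([328.1, 259.5]), array([329.4, 252.6]), array([331.9, 239.1])]
label [302 229  15  27 188] [308.  239.4]
label [306 261  13  28  81] [311.4 275. ]
label [317 262  15  18 127] [322.  271.7]
label [302 265  10  24  65] [305.7 277.6]
dark [303 224  15   5  28] [310.5 226.1]
dark [319 241  17  24 235] [327.9 252.7]
dark [302 255   8   8  41] [304.6 258.8]
scene pred foot,mid,neck,top [array([307. , 256.4]), array([309.1, 239.6]), array([310.1, 231.8]), array([311.9, 216.8])]
label [283 216  15  13 127] [290.5 221.1]
label [283 236  19  34 183] [290.2 254.4]
label [299 241  14  19 137] [304.  250.2]
dark [283 205  15  10  93] [290.8 208.5]
dark [301 218  14  23 188] [308.7 229.2]
dark [283 225   9  10  60] [286.2 230. ]
clock 16.85 tcp [0.5309 0.1348 0.1169] rk [-0.0646 -0.0515  0.1169] shift [ 0.1006  0.1266 -0.369 ] turn [ 0.0005  0.     -0.    ] rows>= 1.6
0.005 [238.  157.8] [257.  157.8] [275.9 157.8]
   [(188, 150, 126), (181, 142, 116), (165, 1
[... 1938 characters left out ...]

0.09 [235.3 256.7] [257.4 256.7] [279.4 256.7]
   [(179, 136, 101), (170, 130, 95), (171, 132, 98), (175, 134, 102), (172, 129, 98), (178, 138, 102), (176, 131, 100), (138, 106, 76), (49, 41, 32), (45, 36, 32), (47, 39, 32), (40, 30, 22), (174, 136, 98), (174, 133, 98), (175, 134, 97), (176, 135, 98), (171, 130, 91), (181, 136, 98), (53, 45, 41)]
0.1 [235.  270.6] [257.4 270.5] [279.9 270.5]
   [(174, 130, 94), (174, 134, 98), (175, 135, 98), (174, 133, 98), (176, 138, 101), (172, 128, 93), (175, 137, 97), (179, 139, 101), (157, 118, 86), (47, 32, 31), (48, 43, 33), (182, 142, 99), (173, 131, 92), (174, 134, 94), (174, 135, 96), (175, 138, 99), (176, 136, 99), (176, 138, 100), (40, 36, 34)]
```

The bottle stands upright and is laterally centred (columns 239–276, where 257 was predicted). I'll check its depth from the foot and bulb rows.

```bash
python3 - <<'E'
from h import *
f=grab_frame("wrist")
C=rot(f["attitude"]);F=192/np.tan(np.radians(f["vertical_fov"])/2)
def pr(p):
    c=C.T@(np.array(p)-f["origin"]);return np.array([f["cx"]+F*c[0]/-c[2],f["cy"]-F*c[1]/-c[2]]).round(1)
b=rk(0,-.049,.013)
print("foot front",pr(b-.0165*XR),"bulb top",pr(b+[0,0,.102]),"shoulder front",pr(b-.0165*XR+[0,0,.06]))
for x in(250,257,258):print(x,[(v,int(f["frame"][v,x].sum())) for v in range(130,160,2)],[(v,int(f["frame"][v,x].sum())) for v in range(262,290,2)])
print([(v,f["frame"][v,257].tolist()) for v in range(194,224,3)])
go(rk(-.13,-.05,.14),lean(48));go(rk(-.13,.05,.13),lean(48));go(rk(-.072,.05,.055),lean(48))
E
```

```text
foot front [257.6 142.7] bulb top [257.9 273.9] shoulder front [257.9 211.9]
250 [(130, 752), (132, 718), (134, 675), (136, 749), (138, 765), (140, 672), (142, 726), (144, 337), (146, 334), (148, 320), (150, 671), (152, 679), (154, 684), (156, 693), (158, 693)] [(262, 170), (264, 185), (266, 363), (268, 418), (270, 384), (272, 409), (274, 365), (276, 366), (278, 397), (280, 426), (282, 419), (284, 425), (286, 428), (288, 416)]
257 [(130, 755), (132, 734), (134, 670), (136, 753), (138, 765), (140, 701), (142, 690), (144, 332), (146, 332), (148, 392), (150, 661), (152, 669), (154, 676), (156, 686), (158, 686)] [(262, 116), (264, 114), (266, 104), (268, 121), (270, 117), (272, 123), (274, 363), (276, 361), (278, 394), (280, 429), (282, 423), (284, 418), (286, 410), (288, 406)]
258 [(130, 754), (132, 731), (134, 674), (136, 754), (138, 765), (140, 696), (142, 714), (144, 323), (146, 339), (148, 400), (150, 660), (152, 656), (154, 666), (156, 667), (158, 677)] [(262, 124), (264, 112), (266, 128), (268, 128), (270, 141), (272, 109), (274, 274), (276, 362), (278, 391), (280, 421), (282, 431), (284, 422), (286, 419), (288, 426)]
[(194, [211, 190, 182]), (197, [214, 212, 203]), (200, [207, 204, 192]), (203, [111, 61, 41]), (206, [109, 60, 43]), (209, [122, 68, 48]), (212, [127, 73, 52]), (215, [110, 70, 57]), (218, [60, 48, 45]), (221, [59, 48, 41])]
clock 16.95 tcp [0.5311 0.1342 0.1163] rk [-0.0642 -0.052   0.1163] shift [ 0.1058  0.0081 -0.2589] turn [ 0.     -0.0001 -0.0001] rows>= 1.1
clock 16.95 tcp [0.5311 0.1342 0.1163] rk [-0.0642 -0.052   0.1163] shift [ 0.1356  0.4081 -0.2321] turn [ 0.     -0.0001 -0.0001] rows>= 2.0
clock 16.95 tcp [0.5311 0.1342 0.1163] rk [-0.0642 -0.052   0.1163] shift [0.2032 0.408  0.1411] turn [ 0.     -0.0001 -0.0001] rows>= 1.9
```

Bulb top at row 274 and foot at row 143 both match the mat centre. Next is the guard fin.

Request:
{"fn": "apply_moves", "kwargs": {"rows": [[[0.08,0.0,-0.15],[0,0,0]],[[0.13,0.12,-0.23],[0,0,0]],[[0.136,0.28,-0.232],[0,0,0]],[[0.136,0.408,-0.232],[0,0,0]],[[0.136,0.408,-0.232],[0,0,0]],[[0.17,0.408,-0.05],[0,0,0]],[[0.203,0.408,0.1],[0,0,0]],[[0.203,0.408,0.14],[0,0,0]],[[0.203,0.408,0.14],[0,0,0]],[[0.203,0.408,0.14],[0,0,0]]], "jaw": -0.2}}

```text
clock: 18.2
tcp_pos: [0.5589, 0.2337, 0.0564]
orientation: [0.412, 2.274, -0.181]
contact_force: [0.3, 0.2, -0.2]
grip_width: 0.0341
gripper_force: 0.0
```

```bash
python3 - <<'E'
from h import *
o=telemetry.get_obs();print(o["contact_force"].round(1),o["grip_width"])
go(rk(-.07,-.06,.055),lean(48))
f=grab_frame("wrist")
print("fin row 255 dark cols",[ (x,int(f["frame"][255,x].sum())) for x in range(196,316,6)])
E
```

```text
[ 0.3  0.2 -0.2] 0.03414133335691082
clock 18.2 tcp [0.5589 0.2337 0.0564] rk [-0.0732  0.0509  0.0564] shift [-0.0045 -0.4435  0.0124] turn [ 0.0007 -0.0001 -0.0001] rows>= 1.8
fin row 255 dark cols [(196, 274), (202, 306), (208, 561), (214, 577), (220, 255), (226, 686), (232, 259), (238, 232), (244, 232), (250, 219), (256, 206), (262, 216), (268, 227), (274, 236), (280, 470), (286, 234), (292, 246), (298, 556), (304, 569), (310, 306)]
```

Request:
{"fn": "apply_moves", "kwargs": {"rows": [[[0,-0.04,0.0],[0,0,0]],[[0,-0.08,0.005],[0,0,0]],[[0,-0.13,0.01],[0,0,0]],[[0,-0.18,0.01],[0,0,0]],[[0,-0.23,0.01],[0,0,0]],[[0,-0.28,0.01],[0,0,0]],[[0,-0.33,0.01],[0,0,0]],[[0,-0.37,0.01],[0,0,0]],[[0,-0.41,0.01],[0,0,0]],[[0,-0.43,0.01],[0,0,0]]]}}

```text
clock: 19.5
tcp_pos: [0.5229, 0.1308, 0.0537]
orientation: [0.413, 2.274, -0.184]
contact_force: [1.0, 2.3, -0.4]
grip_width: 0.0345
gripper_force: 0.8
```

Request:
{"fn": "apply_moves", "kwargs": {"rows": [[[0,-0.01,0],[0,0,0]],[[0,-0.016,0],[0,0,0]],[[0,-0.022,0],[0,0,0]],[[0,-0.028,0],[0,0,0]],[[0,-0.028,0],[0,0,0]]]}}

```text
clock: 20.12
tcp_pos: [0.5219, 0.1282, 0.0537]
orientation: [0.41, 2.275, -0.177]
contact_force: [6.8, 7.2, -6.0]
grip_width: 0.034
gripper_force: 4.1
```

```bash
python3 - <<'E'
from h import *
o=telemetry.get_obs();print(o["contact_force"]@YR,inrk(o["tcp_pos"]))
E
```

```text
9.134568046413486 [-0.07066851 -0.06088853  0.05371282]
```

The guard is at the −y stop: 9 N, with the fin at about −0.050. I'll recentre the fingers, back out and check.

Request:
{"fn": "apply_moves", "kwargs": {"rows": [[[0,0.03,0],[0,0,0]],[[0,0.06,0],[0,0,0]],[[0,0.06,0],[0,0,0]],[[0,0.06,-0.12],[0,0,0]],[[0.0,0.06,-0.3],[0,0,0]],[[0.06,0.06,-0.42],[0,0,0]],[[0.06,0.06,-0.42],[0,0,0]],[[0.06,0.06,-0.42],[0,0,0]]]}}

```text
clock: 21.12
tcp_pos: [0.4431, 0.1701, 0.1125]
orientation: [0.415, 2.277, -0.181]
contact_force: [0.2, 0.1, -0.2]
grip_width: 0.0341
gripper_force: 0.0
```

```bash
python3 - <<'E'
from h import *
o=telemetry.get_obs();print(o["clock"],o["contact_force"].round(1),inrk(o["tcp_pos"]).round(3))
f=grab_frame("wrist");C=rot(f["attitude"]);F=192/np.tan(np.radians(f["vertical_fov"])/2)
def pr(p):
    c=C.T@(np.array(p)-f["origin"]);return np.array([f["cx"]+F*c[0]/-c[2],f["cy"]-F*c[1]/-c[2]]).round(1)
print("guard top corners if at -.05",pr(rk(-.03,-.1,.074)),pr(rk(-.03,0,.074)))
b=rk(0,-.049,.013);t=pr(b+[0,0,.102]);print("bulb top",t)
v=int(pr(rk(-.03,-.05,.068))[1]);g=f["frame"][v].astype(int)
w=np.flatnonzero((g.min(1)>150)&(np.ptp(g,axis=1)<25));w=w[(w>130)&(w<400)];print("plate cols",w.min(),w.max(),v)
n,u=int(t[0]),int(t[1]);print([(q,int(f["frame"][q,n].sum())) for q in range(u-16,u+12,3)],"row",[(x,int(f["frame"][u-8,x].sum())) for x in range(n-15,n+16,3)])
E
```

```text
21.125 [ 0.2  0.1 -0.2] [-0.159 -0.049  0.113]
guard top corners if at -.05 [203.5 243.8] [303.7 243.7]
bulb top [254.7 289.6]
plate cols 131 332 237
[(273, 143), (276, 136), (279, 147), (282, 129), (285, 148), (288, 134), (291, 490), (294, 476), (297, 479), (300, 468)] row [(239, 425), (242, 440), (245, 425), (248, 397), (251, 128), (254, 145), (257, 118), (260, 124), (263, 453), (266, 440), (269, 430)]
```

The bulb is exactly where predicted behind the guard, and the arm is clear of everything.

```bash
python3 -c "
from h import *
print(job.hand_in())"
```

```text
the job is handed in; nothing more can be done
None
```

I put the bottle upright on the cork mat, within about 2 mm of its centre by the wrist camera, slid the guard to its stop in front of it, and handed the job in at about 21 s; no verdict came back, and after placing I did not look at the other bottle or the beaker again.

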